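# Rotate and refill a sloped bottle lane

## Robot

A 6-joint arm with a two-finger parallel gripper is mounted at the origin on a cart in front of the work surface, level with it; the furniture and walls round the work are solid. World frame = base frame: x ahead of the robot, y to its left, z up, the work surface at z = 0. Lengths are in m, angles in degrees, forces in N, time in s.
With the tool pointing down it reaches from about 0.275 to 0.875 m from the base axis. Payload 12.5 kg.
Tool frame: the origin (TCP) lies at the very end of the fingers, on their centre line; the grasp point (between the pads) lies 19 mm behind it (grasp_offset is the distance from the TCP to the grasp point, in m); z points along the fingers, y is the line along which they close (so a half turn about z gives the same grasp; the last joint's range is limited). The gripper opens to 85 mm and grips with 20 to 120 N. Pads are 22 mm wide; open, the fingers measure 114 mm over their backs; the gripper's body (76 mm by 85 mm) begins 54 mm behind the grasp point. The pads swing forward as they close: fully open they stand 13 mm farther back than shut.
Start: joints at [-70.336, 20.094, 94.641, -0, 65.266, -4.847], TCP at [0.228, -0.5, 0.231] pointing down, gripper open.
Joint ranges: [-157.81, 157.81], [-45, 120.19], [0.68, 151.7], [-89.99, 269.99], [4.06, 180], [-164.3, 164.3]. Speed limits (degrees/s): [127.2, 127.2, 159.86, 180, 180, 180].

## Interface

Orientations are given as a 3x3 rotation matrix whose columns are the frame's x, y, z axes.
In Python, from plant import sense, get_image, calibration, job_done, search_frame, spot_point, grasp_offset gives the robot as it stands.
- The arm moves only by the tool arm_command, never from a script. Its argument "deltas" is a list of rows, each a list of 3 entries, a list of its own where there are three numbers: the shift along the tool's x, y, z each as a share of 7.5 cm, from -1 to 1, then the turn about the tool's z as a share of pi/2 rad, from -1 to 1, then the gripper command: -1 is shut, 1 is fully open, values between are in proportion. In form: [[[dx, dy, dz], roll, claw], ...]. A call has exactly 10 rows; each row shifts and turns the commanded pose from where the row before left it, along the tool's axes as they then stand; what a row does not reach is not made up. A row lasts 1/8 s, in which the tool goes at most 62.5 mm and 10.7 degrees, less where a joint would pass 70% of its speed; a pose out of reach is approached as far as the arm can. A call with a number of a shift or a turn outside -1 to 1 is refused whole. A call with a gripper value outside its range is refused whole. The fingers move at their own pace and stop on an object; "squeeze" is the grip in N (left out, the last holds). Time passes only in rows, so rows that do not move let the fingers close, or fill a call up. It gives the time, the measured TCP pose, the force, the opening and the grip force at its end, in the units of the state.
- sense(): the state, without advancing time (a new reading comes with each control period).
- get_image(name): name is "scene" or "top"; returns (picture, depth): 420x560x3 uint8, red, green, blue; 420x560 float32, m along the optical axis (not along the pixel's ray), 0 where there is no reading.
- calibration(name): a dict with "K" (3x3 intrinsics, pixels), "rvec" (rotation vector, rad) and "tvec" (3), from world to camera coordinates, as OpenCV has them. Camera axes: x right, y down, z forward; pixel columns grow to the right and rows downward; lengths in m; the calibration is good to about 2 mm. A picture is of the moment at which its call begins. calibration takes no time and is no camera call.
- job_done(): hands the job in; it is judged then, once.
Trained networks look in the newest picture that a camera, given by its name, has taken for a name from the list of things; names that differ only in an ending like _2 or _b are one class to them, and where a whole thing is asked for, a point or a joint stands for the part that bears it (a point fixed in the world has none). Each returns a list of dicts, best first, with "conf" (0 to 1); they miss things now and then, are a little off and sometimes report something else, mostly with a low value. They report only what shows in the picture. A call takes as long as a camera call. They do not tell look-alikes from the thing itself.
- search_frame(camera, label): "xyz" ([x, y, z] in m, in world coordinates, good to about 4 mm: the middle of the surface that is visible of it).
- spot_point(camera, label): "xyz" ([x, y, z] in m, in world coordinates, good to about 4 mm: a listed point, or the origin of a listed thing).
The state is a dict: "time": time; "joint_pos": joint angles; "dq": joint speeds; "effort": joint torques, N m; "tool_pos": TCP position; "eef_rot": TCP orientation; "force": force on the tool from outside, world axes, zero at the start; "torque": the same for the moment, N m; "width": opening from 0.0 (shut) to 1.0 (fully open); "finger_force": force on a finger pad.
Only numpy, scipy, OpenCV 4.12 (cv2) and the standard library are available. Lean on these libraries where they do the work, as an engineer would, in place of code of your own. Each camera call takes 0.05 s, during which the arm holds its last target. There are 200 camera calls.

## Task

First take the two oldest bottles, the two at the low end of the sloped lane, and stand them upright in the shallow steel tray. Then load all the new bottles of the same kind, which stand on the worktop between the robot and the lane, into the lane, standing, behind the one bottle that is left there, and push the row down the slope until the old bottle rests against the stop and every bottle touches the next, with no gaps. Leave the other things on the worktop where they are.

Things in the scene. Friction and masses are not known exactly. Their poses are not given: they have to be found in the camera images.
- lane: fixed aluminium bottle lane, inside 400 mm long, 68 mm wide; walls 22 mm high, steel side rails up to 54 mm above the floor, 93 mm wide overall. Origin on the worktop under its centre; y level, to the high (open) end; x across. Floor slopes 10 degrees; bottles stand square to it (tops lean toward the low end), held by friction: they do not slide unless pushed
- lane_stop (a point): point on the lane's floor, mid-width, at the inner face of the stop plate (45 mm high, square to the floor) at the low end, 30 mm above the worktop; a bottle resting against the stop has its underside centre 30 mm up the slope from here, and each next one in a touching row 60 mm more
- lane_top (a point): point on the lane's floor, mid-width, at the open high end, 400 mm up the slope from lane_stop and 69 mm higher than it
- issue_tray: fixed shallow square steel tray, 150 x 150 mm outside, 18 mm high, wall and floor 4 mm; origin on the worktop under its centre
- stock_front: oldest bottle, at the low end of the lane against the stop: white round screw-cap bottle, 60 mm across the body (straight up to about 75 mm), 108 mm tall, ribbed cap 49 mm across from 82 to 107 mm up, about 0.25 kg, weight low; origin at the centre of its underside, z up its axis. 
- stock_mid: second oldest bottle, next up the slope from it: white round screw-cap bottle, 60 mm across the body (straight up to about 75 mm), 108 mm tall, ribbed cap 49 mm across from 82 to 107 mm up, about 0.25 kg, weight low; origin at the centre of its underside, z up its axis. 
- stock_rear: the third bottle in the lane, farther up the slope: white round screw-cap bottle, 60 mm across the body (straight up to about 75 mm), 108 mm tall, ribbed cap 49 mm across from 82 to 107 mm up, about 0.25 kg, weight low; origin at the centre of its underside, z up its axis. 
- new_0: new bottle (two to four of them are present; the absent ones read None), standing on the worktop between robot and lane: white round screw-cap bottle, 60 mm across the body (straight up to about 75 mm), 108 mm tall, ribbed cap 49 mm across from 82 to 107 mm up, about 0.25 kg, weight low; origin at the centre of its underside, z up its axis. 
- new_1: new bottle (two to four of them are present; the absent ones read None), standing on the worktop between robot and lane: white round screw-cap bottle, 60 mm across the body (straight up to about 75 mm), 108 mm tall, ribbed cap 49 mm across from 82 to 107 mm up, about 0.25 kg, weight low; origin at the centre of its underside, z up its axis. 
- new_2: new bottle (two to four of them are present; the absent ones read None), standing on the worktop between robot and lane: white round screw-cap bottle, 60 mm across the body (straight up to about 75 mm), 108 mm tall, ribbed cap 49 mm across from 82 to 107 mm up, about 0.25 kg, weight low; origin at the centre of its underside, z up its axis. 
- new_3: new bottle (two to four of them are present; the absent ones read None), standing on the worktop between robot and lane: white round screw-cap bottle, 60 mm across the body (straight up to about 75 mm), 108 mm tall, ribbed cap 49 mm across from 82 to 107 mm up, about 0.25 kg, weight low; origin at the centre of its underside, z up its axis. 
- flask: bystander: conical glass flask, 100 mm across, 146 mm tall, origin under its centre
- beaker_empty: bystander: glass beaker, 105 mm across, 125 mm tall, origin under its centre
- tape: bystander: roll of tape lying flat, 70 mm across, 20 mm high, origin under its centre
There are look-alikes about, which are no part of the job. What is shaped like the stock_front but yellow is not meant. What is shaped like the new_0 but turquoise is not meant.

How it is judged:
By the outcome, as a careful person would: the job done as asked, in the order asked, and still so for the second after the job is handed in, with the robot touching nothing.
Of new_0, new_1, new_2, new_3 only 2 to 4 are there at a start; the rules pass over those that are not, and their reading is None.
At some moment in a run one of new_0, new_1, new_2, new_3 may be knocked a few centimetres aside while the robot is not near it.
It also fails if it takes over 210 s, if anything falls off the work surface, if the arm or the gripper's body presses on something with over 40 N, if the wrist force passes 120 N, or if a joint passes its speed limit or range.

## Working session

There is one attempt and no reset: what is moved stays moved. The work goes in short steps, Python scripts to look and compute and a tool call to move; the robot and the scene stay as the last step left them, time stands still between calls to the robot, and variables do not carry over. Pictures are saved under pics/ and viewed, at most 14 in all, crops included, and the job is handed in when it is done.

Besides the shell and the picture viewer there is one more tool, called after ">>>" by a JSON object that holds its "fn" and its "kwargs". arm_command: Moves the arm, as the interface text tells. Shift numbers are shares of 7.5 cm and turn numbers shares of pi/2 rad, none past 1 either way. Its arguments: {"type":"object","properties":{"deltas":{"type":"array","items":{"type":"array"}},"squeeze":{"type":"number"}},"required":["deltas"]}

```bash
mkdir -p pics; ls; python3 - <<'E'
from plant import *
import cv2,numpy as np
np.set_printoptions(precision=4,suppress=True)
for c in("scene","top"):
    im,d=get_image(c); cv2.imwrite(f"pics/{c}0.png",im[:,:,::-1])
    k=calibration(c); R=cv2.Rodrigues(k["rvec"])[0]; print(c,"campos",-R.T@k["tvec"],"fwd",R[2])
    for l in("lane_stop","lane_top","issue_tray","stock_front","new_0","flask","beaker_empty","tape"):
        for r in spot_point(c,l): print(l,np.round(r["xyz"],3),round(r["conf"],2))
s=sense();print(s["time"],s["tool_pos"],s["eef_rot"],s["width"],grasp_offset)
E
```

```text
pics
scene campos [-0.1952  1.2268  1.4857] fwd [ 0.3485 -0.6518 -0.6736]
lane_stop [ 0.579 -0.157  0.021] 0.91
lane_top [0.626 0.237 0.102] 0.72
issue_tray [ 0.484 -0.243  0.   ] 0.95
stock_front [ 0.585 -0.122  0.037] 0.84
stock_front [ 0.559 -0.655  0.031] 0.56
stock_front [ 0.589 -0.048  0.046] 0.53
new_0 [0.432 0.177 0.003] 0.84
new_0 [ 0.424 -0.056 -0.   ] 0.57
new_0 [0.629 0.239 0.102] 0.23
flask [ 0.573 -0.442  0.004] 0.62
flask [ 0.591 -0.046  0.048] 0.31
beaker_empty [ 0.403 -0.482  0.003] 0.55
tape [0.481 0.408 0.002] 0.51
top campos [ 0.1964 -0.1309  1.6893] fwd [ 0.1941  0.017  -0.9808]
lane_stop [ 0.58  -0.152  0.031] 0.63
lane_top [0.628 0.24  0.099] 0.93
issue_tray [ 0.48  -0.241  0.002] 0.96
stock_front [ 0.557 -0.65   0.032] 0.95
stock_front [ 0.583 -0.121  0.034] 0.72
new_0 [0.432 0.183 0.002] 0.89
new_0 [ 0.441  0.045 -0.001] 0.71
new_0 [ 0.421 -0.057  0.002] 0.64
new_0 [ 0.605  0.042 -0.005] 0.43
flask [ 0.572 -0.444  0.004] 0.81
beaker_empty [ 0.401 -0.476 -0.001] 0.59
tape [ 0.476  0.406 -0.001] 0.66
0.9 [ 0.2282 -0.5004  0.2313] [[ 0.9099  0.4149  0.    ]
 [ 0.4149 -0.9099  0.    ]
 [ 0.     -0.     -1.    ]] 1.0047125211759687 0.0187
```

View pics/scene0.png

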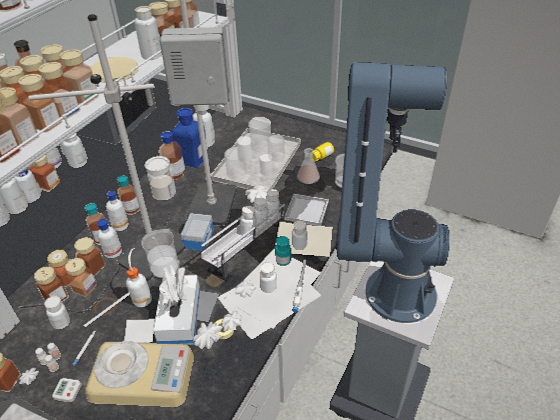

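View pics/top0.png

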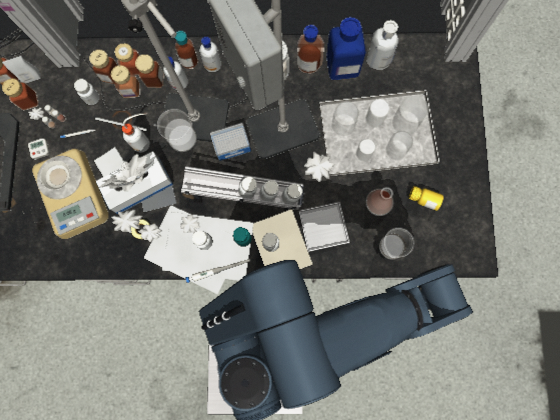

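Pictures: the lane runs from (300,193) to (185,180) in the top view, with three stock bottles near its low end at (293,193), (271,190) and (249,187). There are new bottles at (201,240) and (270,241), and the turquoise look-alike is at (242,237). The tray is at (324,227). Next I'll measure from the depth images.

```bash
cat > h.py <<'E'
from plant import *
import cv2,numpy as np
np.set_printoptions(precision=4,suppress=True)
def cloud(c):
    im,d=get_image(c); k=calibration(c); K=k["K"]; R=cv2.Rodrigues(k["rvec"])[0]
    v,u=np.indices(d.shape); P=np.stack([(u-K[0][2])/K[0][0]*d,(v-K[1][2])/K[1][1]*d,d],-1)
    W=(P-np.ravel(k["tvec"]))@R; W[d==0]=np.nan
    return im,W
def near(W,x,y,r,z0,z1):
    return (np.hypot(W[...,0]-x,W[...,1]-y)<r)&(W[...,2]>z0)&(W[...,2]<z1)
def st():
    s=sense(); print("t",round(s["time"],2),"tcp",s["tool_pos"],"yaw_y",round(float(np.degrees(np.arctan2(s["eef_rot"][1][1],s["eef_rot"][0][1]))),2),"F",s["force"],"w",round(s["width"],3)); return s
def shift(target):
    s=sense(); d=np.array(s["eef_rot"]).T@(np.array(target)-s["tool_pos"]); return d/0.075
E
python3 - <<'E'
from h import *
im,W=cloud("top"); im2,W2=cloud("scene")
for n,(x,y) in {"A":(.432,.18),"B":(.422,-.057),"T":(.441,.045)}.items():
    for w,i in((W,im),(W2,im2)):
        m=near(w,x,y,.045,.101,.115); p=w[m]; print(n,m.sum(),p.mean(0),(p.max(0)+p.min(0))/2,np.ptp(p,0),i[m].mean(0))
# lane cap tops: heights
st_=np.array([.580,-.154,.03]); a=np.arctan2(.048,.394); d=np.array([np.sin(a)*np.cos(.1745),np.cos(a)*np.cos(.1745),np.sin(.1745)]); n=np.array([-np.sin(a)*np.sin(.1745),-np.cos(a)*np.sin(.1745),np.cos(.1745)])
for i in range(3):
    for w in(W,W2):
        c=st_+d*(.03+.06*i)+n*.107; q=w-c; h=q@n; r=np.linalg.norm(q-h[...,None]*n,axis=-1)
        m=(r<.03)&(abs(h)<.012); p=w[m]; print(i,m.sum(),"exp",c,"got",p.mean(0),(p.max(0)+p.min(0))/2,np.ptp(p,0))
# obstacles above lane region
for zz in((.13,.2),(.2,.3),(.3,.5),(.5,.9)):
    m=(W[...,2]>zz[0])&(W[...,2]<zz[1])&(W[...,0]>.3)&(W[...,0]<.85)&(abs(W[...,1])<.5)
    m2=(W2[...,2]>zz[0])&(W2[...,2]<zz[1])&(W2[...,0]>.3)&(W2[...,0]<.85)&(abs(W2[...,1])<.5)
    p=np.r_[W[m],W2[m2]]; print(zz,len(p)); 
    if len(p):
        ks=np.unique(np.round(p[:,:2]/.05).astype(int),axis=0)*.05; print(ks.tolist()[:40])
# tray
m=(abs(W[...,0]-.482)<.1)&(abs(W[...,1]+.242)<.1)&(W[...,2]>.011)&(W[...,2]<.025); p=W[m][:,:2].astype(np.float32); print("tray",cv2.minAreaRect(p))
# lane rails
c=W-st_; s=c@d; h=c@n; x=c@np.cross(d,n); m=(h>.048)&(h<.06)&(abs(x)<.06)&(s>0.2)&(s<.4); p=np.c_[s[m],x[m]]
for b in np.arange(.2,.4,.04):
    q=p[(p[:,0]>b)&(p[:,0]<b+.04)]; print(b,len(q),np.sort(q[:,1])[[0,-1]] if len(q) else 0, q[q[:,1]>0,1].mean(),q[q[:,1]<0,1].mean())
E
```

```text
A 153 [0.4296 0.1834 0.1078] [0.4296 0.1826 0.1078] [0.0448 0.0466 0.0134] [237.902  237.9608 233.1961]
A 133 [0.43   0.183  0.1083] [0.4308 0.1799 0.1076] [0.0486 0.0515 0.0132] [221.8271 220.4586 216.5564]
B 149 [ 0.4206 -0.0535  0.1081] [ 0.4207 -0.0532  0.1078] [0.0451 0.0473 0.0134] [162.3758 160.906  151.094 ]
B 99 [ 0.4211 -0.0538  0.1081] [ 0.422  -0.0536  0.1081] [0.0462 0.0516 0.0138] [160.5253 159.2828 155.5051]
T 152 [0.4404 0.046  0.107 ] [0.4402 0.0459 0.108 ] [0.048  0.0448 0.0139] [ 34.5855 107.1447 103.1316]
T 110 [0.44   0.0459 0.1089] [0.4413 0.0452 0.1087] [0.0508 0.0496 0.0125] [ 36.2091 124.7273 124.0091]
0 169 exp [ 0.5813 -0.1431  0.1406] got [ 0.5792 -0.1379  0.1414] [ 0.5797 -0.1384  0.141 ] [0.0476 0.0469 0.0178]
0 100 exp [ 0.5813 -0.1431  0.1406] got [ 0.5786 -0.1363  0.1412] [ 0.5798 -0.1421  0.1414] [0.0512 0.0557 0.0225]
1 94 exp [ 0.5885 -0.0845  0.151 ] got [ 0.5881 -0.0693  0.1537] [ 0.5889 -0.0688  0.1541] [0.046  0.0266 0.0162]
1 45 exp [ 0.5885 -0.0845  0.151 ] got [ 0.59   -0.0717  0.1545] [ 0.5904 -0.0788  0.1503] [0.0443 0.0447 0.0216]
2 82 ex
[... 1544 characters left out ...]
8500000000000001, -0.1], [0.8500000000000001, -0.05], [0.8500000000000001, 0.0], [0.8500000000000001, 0.05], [0.8500000000000001, 0.15000000000000002], [0.8500000000000001, 0.2], [0.8500000000000001, 0.25]]
tray ((0.47997093200683594, -0.24244630336761475), (0.15206342935562134, 0.19160348176956177), 11.658395767211914)
0.2 53 [-0.0461  0.0397] 0.03491706257780741 -0.03782930655695806
0.24000000000000002 50 [-0.0456  0.0397] 0.03503574809035976 -0.04081174452815458
0.28 53 [-0.0454  0.0395] 0.03473639382783719 -0.04118524842557954
0.32000000000000006 53 [-0.0447  0.0391] 0.03475390020380416 -0.04119826091990334
0.36000000000000004 46 [-0.0458  0.0381] 0.03433864632831141 -0.04174308030838038
```

```bash
cat >> h.py <<'E'
A10=np.radians(10); YAW=np.radians(7.0)
ST=np.array([.577,-.154,.03]); u=np.array([np.sin(YAW),np.cos(YAW),0])
D=u*np.cos(A10)+[0,0,np.sin(A10)]; N=-u*np.sin(A10)+[0,0,np.cos(A10)]; X=np.cross(D,N)
def lane(show=True):
    out=[]
    for c in("top","scene"):
        im,W=cloud(c); q=W-ST; s,h,x=q@D,q@N,q@X
        m=((h>.099)&(h<.113)&(abs(x)<.035)&(s>-.02)&(s<.43)).astype(np.uint8)
        n,l,stt,ce=cv2.connectedComponentsWithStats(m)
        for i in range(1,n):
            if stt[i,4]>25:
                k=l==i; mid=lambda v:(np.percentile(v,2)+np.percentile(v,98))/2
                out.append((c,stt[i,4],round(mid(s[k]),4),round(mid(x[k]),4),round(float(np.median(h[k])),4),np.round(np.ptp(s[k]),3),np.round(mid(W[k][:,0]),4),np.round(mid(W[k][:,1]),4)))
    for o in sorted(out,key=lambda o:o[2]): print(*o)
E
python3 - <<'E'
from h import *
lane()
im,W=cloud("top"); q=W-ST; s,h,x=q@D,q@N,q@X
for t in((-.02,.01),):
    m=(s>-.03)&(s<.03)&(abs(x)<.02)&(h>.04)&(h<.048); print("stop s",m.sum(),np.percentile(s[m],[5,50,95]))
m=(s>.25)&(s<.38)&(abs(x)<.025)&(abs(h)<.02); print("floor h",np.median(h[m]), "at s lo/hi",np.median(h[m&(s<.3)]),np.median(h[m&(s>.34)]))
# tray orientation: points rim excluding x>.56 lane
m=(abs(W[...,0]-.482)<.085)&(abs(W[...,1]+.242)<.095)&(W[...,2]>.013)&(W[...,2]<.022)
i=np.argwhere(m); o=im.copy(); crop=o[180:270,280:370]; cv2.imwrite("pics/tray.png",cv2.resize(crop,None,fx=6,fy=6,interpolation=cv2.INTER_CUBIC)[:,:,::-1])
k=np.zeros(m.shape,np.uint8);k[m]=255; n,l,stt,ce=cv2.connectedComponentsWithStats(k)
b=1+np.argmax(stt[1:,4]); p=W[l==b][:,:2].astype(np.float32); print(n,stt[b],cv2.minAreaRect(p))
E
```

```text
scene 83 0.0342 0.0012 0.1083 0.054 0.5798 -0.139
top 153 0.0343 0.0005 0.1065 0.048 0.5799 -0.14
scene 88 0.1138 0.0012 0.1079 0.053 0.5903 -0.0618
top 157 0.1139 0.0005 0.1064 0.046 0.5887 -0.0607
top 154 0.1881 0.0 0.1066 0.045 0.5971 0.0113
scene 97 0.1903 0.0008 0.1081 0.051 0.5984 0.0131
stop s 11 [-0.0021  0.0001  0.003 ]
floor h -0.0004919393774291952 at s lo/hi -0.0006460266471109824 -0.0002943917995453239
47 [309 207   8   3  12] ((0.5459755659103394, -0.20437470078468323), (0.004457361996173859, 0.025632917881011963), 14.600905418395996)
```

View pics/tray.png

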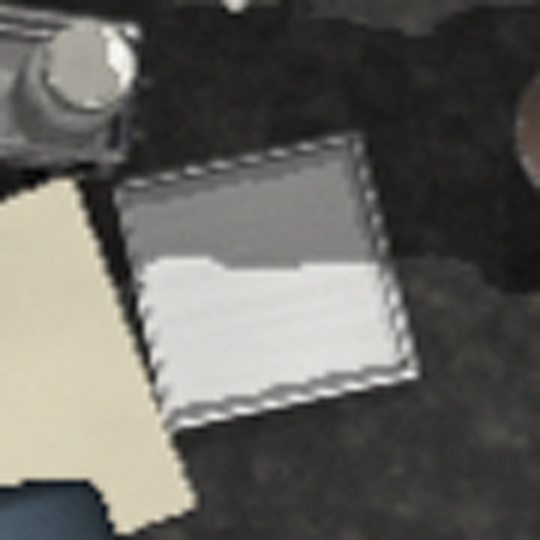

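>>> {"fn": "arm_command", "kwargs": {"deltas": [[[0,0,0],-0.108,1],[[0,0,0],-0.108,1],[[0,0,0],-0.108,1],[[0,0,0],-0.108,1],[[0,0,0],-0.108,1],[[0,0,0],-0.11,1],[[0.3,0.2,0],0,1],[[0.5,0.4,0],0,1],[[0.5,0.4,0],0,1],[[0.5,0.4,0],0,1]], "squeeze": 40}}

```text
time: 2.4
tool_pos: [0.3498, -0.3781, 0.2314]
eef_rot: [[0.122, 0.993, 0.0], [0.993, -0.122, -0.0], [-0.0, 0.0, -1.0]]
force: [1.1, -0.9, -0.2]
width: 1.002
finger_force: 0.0
```

```bash
python3 -c "
from h import *
st();print(shift([.580,-.137,.25]))"
```

```text
t 2.4 tcp [ 0.3498 -0.3781  0.2314] yaw_y -7.01 F [ 1.1281 -0.9174 -0.2079] w 1.002
[ 3.5653  2.6546 -0.2479]
```

>>> {"fn": "arm_command", "kwargs": {"deltas": [[[0.5,0.4,-0.1],0,1],[[0.55,0.41,-0.1],0,1],[[0.55,0.41,0],0,1],[[0.55,0.41,0],0,1],[[0.55,0.41,0],0,1],[[0.55,0.41,0],0,1],[[0.315,0.205,0.2],0,1],[[0,0,0.4],0,1],[[0,0,0.5],0,1],[[0,0,0],0,1]]}}

```text
time: 3.65
tool_pos: [0.5777, -0.1376, 0.1616]
eef_rot: [[0.122, 0.993, -0.005], [0.993, -0.122, 0.002], [0.001, -0.005, -1.0]]
force: [-0.1, -1.7, 1.1]
width: 0.999
finger_force: 0.0
```

```bash
python3 -c "
from h import *
st();print(shift([.580,-.137,.110]))"
```

```text
t 3.65 tcp [ 0.5777 -0.1376  0.1616] yaw_y -6.98 F [-0.1008 -1.7319  1.091 ] w 0.999
[0.0106 0.0326 0.6879]
```

>>> {"fn": "arm_command", "kwargs": {"deltas": [[[0.01,0.03,0.25],0,1],[[0,0,0.25],0,1],[[0,0,0.19],0,1],[[0,0,0],0,1],[[0,0,0],0,-1],[[0,0,0],0,-1],[[0,0,0],0,-1],[[0,0,0],0,-1],[[0,0,0],0,-1],[[0,0,0],0,-1]]}}

```text
time: 4.9
tool_pos: [0.5821, -0.1379, 0.113]
eef_rot: [[0.122, 0.993, 0.002], [0.993, -0.122, -0.001], [-0.001, 0.002, -1.0]]
force: [1.8, -1.4, 6.8]
width: 0.562
finger_force: 43.6
```

```bash
python3 -c "
from h import *
s=st();print(s['finger_force'])"
```

```text
t 4.9 tcp [ 0.5821 -0.1379  0.113 ] yaw_y -6.99 F [ 1.8002 -1.3891  6.8349] w 0.562
43.57587397098541
```

>>> {"fn": "arm_command", "kwargs": {"deltas": [[[0,0,-0.2],0,-1],[[0,0,-0.4],0,-1],[[0,0,-0.5],0,-1],[[0,0,-0.5],0,-1],[[0,0,-0.4],0,-1],[[-0.3,-0.14,-0.2],0,-1],[[-0.5,-0.25,0],0,-1],[[-0.5,-0.25,0],0,-1],[[-0.4,-0.21,0],0,-1],[[-0.27,-0.14,0],0,-1]]}}

```text
time: 6.15
tool_pos: [0.4883, -0.276, 0.2774]
eef_rot: [[0.123, 0.992, -0.001], [0.992, -0.123, 0.0], [0.0, -0.001, -1.0]]
force: [0.3, 0.3, -3.3]
width: 0.566
finger_force: 43.3
```

```bash
python3 -c "
from h import *
s=st();print(s['finger_force'],shift([.488,-.276,.084]))
im,W=cloud('scene');cv2.imwrite('pics/s1.png',cv2.resize(im[100:300,180:400],None,fx=3,fy=3)[:600,:660,::-1])
for c in('scene','top'):
  if c=='top': im,W=cloud(c)
  p=s['tool_pos'];m=near(W,p[0],p[1],.05,.18,.285); q=W[m]; print(c,m.sum(),q.min(0),q.max(0))"
```

```text
t 6.15 tcp [ 0.4883 -0.276   0.2774] yaw_y -7.04 F [ 0.2667  0.3229 -3.2843] w 0.566
43.26054295292124 [-0.0015 -0.0019  2.5788]
scene 292 [ 0.4566 -0.2839  0.2011] [ 0.5199 -0.2268  0.285 ]
top 2 [ 0.4993 -0.2518  0.2712] [ 0.5043 -0.2496  0.2799]
```

View pics/s1.png

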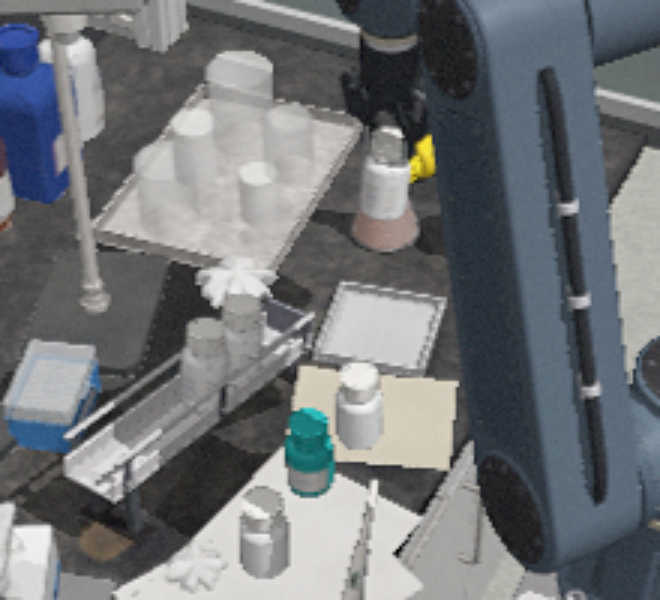

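>>> {"fn": "arm_command", "kwargs": {"deltas": [[[-0.21,0,0.3],0,-1],[[0,0,0.5],0,-1],[[0,0,0.5],0,-1],[[0,0,0.5],0,-1],[[0,0,0.35],0,-1],[[0,0,0.2],0,-1],[[0,0,0.1],0,-1],[[0,0,0.05],0,-1],[[0,0,0.03],0,-1],[[0,0,0],0,-1]], "squeeze": 25}}

```text
time: 7.5
tool_pos: [0.4879, -0.2909, 0.0877]
eef_rot: [[0.122, 0.993, 0.001], [0.993, -0.122, -0.0], [-0.0, 0.001, -1.0]]
force: [0.3, -0.7, -3.5]
width: 0.565
finger_force: 42.6
```

>>> {"fn": "arm_command", "kwargs": {"deltas": [[[0,0,0.02],0,-1],[[0,0,0.02],0,-1],[[0,0,0.015],0,-1],[[0,0,0],0,-1],[[0,0,0],0,0.35],[[0,0,0],0,1],[[0,0,0],0,1],[[0,0,0],0,1],[[0,0,0],0,1],[[0,0,0],0,1]]}}

```text
time: 8.75
tool_pos: [0.4877, -0.2908, 0.0831]
eef_rot: [[0.122, 0.993, -0.0], [0.993, -0.122, 0.0], [0.0, -0.0, -1.0]]
force: [-0.3, 0.1, 0.5]
width: 1.0
finger_force: 0.0
```

```bash
python3 -c "
from h import *
s=st();print(s['finger_force'],shift([.488,-.280,.24]))"
```

```text
t 8.75 tcp [ 0.4877 -0.2908  0.0831] yaw_y -6.99 F [-0.3376  0.1063  0.4556] w 1.0
0.0 [ 0.1435 -0.0143 -2.092 ]
```

>>> {"fn": "arm_command", "kwargs": {"deltas": [[[0,0,-0.4],0,1],[[0,0,-0.5],0,1],[[0,0,-0.5],0,1],[[0.2,0.07,-0.3],0,1],[[0.5,0.15,-0.1],0,1],[[0.6,0.18,0],0,1],[[0.6,0.18,0],0,1],[[0.6,0.18,0],0,1],[[0.5,0.15,0],0,1],[[0.23,0.06,0],0,1]], "squeeze": 40}}

```text
time: 10.0
tool_pos: [0.5899, -0.0576, 0.2181]
eef_rot: [[0.12, 0.993, -0.0], [0.993, -0.12, 0.0], [0.0, -0.0, -1.0]]
force: [-0.7, -0.1, -0.5]
width: 1.001
finger_force: 0.0
```

```bash
python3 -c "
from h import *
s=st();print(shift([.589,-.059,.123]))
lane()
im,W=cloud('scene');m=near(W,.488,-.276,.07,.1,.125);print(m.sum(),(W[m].max(0)+W[m].min(0))/2)
im,W=cloud('top');m=near(W,.488,-.276,.07,.1,.125);print(m.sum(),(W[m].max(0)+W[m].min(0))/2,np.ptp(W[m],0))"
```

```text
t 10.0 tcp [ 0.5899 -0.0576  0.2181] yaw_y -6.89 F [-0.7467 -0.0922 -0.455 ] w 1.001
[-0.0206 -0.009   1.2677]
scene 87 0.1113 0.0014 0.1071 0.056 0.5895 -0.0638
scene 99 0.189 0.0004 0.1078 0.056 0.5971 0.013
99 [ 0.4878 -0.2777  0.1115]
167 [ 0.4883 -0.2735  0.11  ] [0.0476 0.0445 0.0171]
```

>>> {"fn": "arm_command", "kwargs": {"deltas": [[[-0.02,0,0.4],0,1],[[0,0,0.45],0,1],[[0,0,0.28],0,1],[[0,0,0.13],0,1],[[0,0,0],0,-1],[[0,0,0],0,-1],[[0,0,0],0,-1],[[0,0,0],0,-1],[[0,0,0],0,-1],[[0,0,0],0,-1]]}}

```text
time: 11.45
tool_pos: [0.5906, -0.0611, 0.1253]
eef_rot: [[0.122, 0.993, 0.004], [0.993, -0.122, -0.001], [-0.001, 0.004, -1.0]]
force: [2.9, -2.1, 5.8]
width: 0.565
finger_force: 40.4
```

```bash
python3 -c "
from h import *
s=st();print(s['finger_force'],shift([.472,-.224,.27]))"
```

```text
t 11.45 tcp [ 0.5906 -0.0611  0.1253] yaw_y -6.98 F [ 2.9195 -2.0609  5.8305] w 0.565
40.36107263578742 [-2.3489 -1.2978 -1.9336]
```

>>> {"fn": "arm_command", "kwargs": {"deltas": [[[0,0,-0.2],0,-1],[[0,0,-0.4],0,-1],[[0,0,-0.5],0,-1],[[0,0,-0.5],0,-1],[[-0.2,-0.11,-0.35],0,-1],[[-0.45,-0.25,0],0,-1],[[-0.5,-0.28,0],0,-1],[[-0.5,-0.28,0],0,-1],[[-0.4,-0.22,0],0,-1],[[-0.3,-0.16,0],0,-1]]}}

```text
time: 12.7
tool_pos: [0.4696, -0.2245, 0.2705]
eef_rot: [[0.122, 0.992, -0.001], [0.992, -0.122, 0.0], [0.0, -0.001, -1.0]]
force: [0.4, -0.3, -2.5]
width: 0.563
finger_force: 39.9
```

```bash
python3 -c "
from h import *
s=st();print(s['finger_force'],shift([.472,-.224,.083]))"
```

```text
t 12.7 tcp [ 0.4696 -0.2245  0.2705] yaw_y -7.02 F [ 0.3527 -0.2525 -2.4715] w 0.563
39.93011461221613 [0.0089 0.0323 2.4996]
```

>>> {"fn": "arm_command", "kwargs": {"deltas": [[[0,0.02,0.3],0,-1],[[0,0,0.5],0,-1],[[0,0,0.5],0,-1],[[0,0,0.5],0,-1],[[0,0,0.35],0,-1],[[0,0,0.2],0,-1],[[0,0,0.09],0,-1],[[0,0,0.04],0,-1],[[0,0,0.02],0,-1],[[0,0,0],0,-1]]}}

```text
time: 13.95
tool_pos: [0.4731, -0.2242, 0.0838]
eef_rot: [[0.122, 0.993, 0.001], [0.993, -0.122, -0.001], [-0.001, 0.001, -1.0]]
force: [-0.9, 1.8, 6.2]
width: 0.564
finger_force: 41.9
```

>>> {"fn": "arm_command", "kwargs": {"deltas": [[[0,0,0],0,0.35],[[0,0,0],0,1],[[0,0,0],0,1],[[0,0,0],0,1],[[0,0,-0.2],0,1],[[0,0,-0.4],0,1],[[0,0,-0.5],0,1],[[0,0,-0.5],0,1],[[0,0,-0.2],0,1],[[0,0,0],0,1]]}}

```text
time: 15.2
tool_pos: [0.4727, -0.224, 0.2181]
eef_rot: [[0.122, 0.993, 0.001], [0.993, -0.122, -0.001], [-0.001, 0.001, -1.0]]
force: [0.4, -0.3, 0.2]
width: 1.0
finger_force: 0.0
```

```bash
python3 -c "
from h import *
s=st();print(shift([.421,-.0535,.12]))
im,W=cloud('scene')
for x,y in((.488,-.276),(.474,-.208),(.43,.183),(.421,-.054)):
  m=near(W,x,y,.035,.1,.125);print(m.sum(),(W[m].max(0)+W[m].min(0))/2)
im,W=cloud('top')
for x,y in((.488,-.276),(.474,-.208),(.43,.183),(.421,-.054)):
  m=near(W,x,y,.035,.1,.125);print(m.sum(),(W[m].max(0)+W[m].min(0))/2 if m.any() else 0)
for c in('scene','top'):
  for r in spot_point(c,'new_0'): print(c,r)
cv2.imwrite('pics/t2.png',cv2.resize(im[130:330,130:400],None,fx=2.9,fy=2.9)[:,:,::-1])
lane()"
```

```text
t 15.2 tcp [ 0.4727 -0.224   0.2181] yaw_y -6.99 F [ 0.4344 -0.2922  0.1755] w 1.0
[ 2.174  -0.9627  1.3048]
102 [ 0.4887 -0.2767  0.1109]
108 [ 0.4743 -0.2098  0.1115]
143 [0.4306 0.183  0.108 ]
110 [ 0.4218 -0.0525  0.1081]
13 [ 0.4821 -0.2667  0.1135]
0 0
162 [0.4295 0.1834 0.1094]
90 [ 0.4248 -0.0499  0.1087]
scene {'xyz': [0.4301, 0.1779, 0.0019], 'conf': 0.75}
scene {'xyz': [0.4423, 0.0436, 0.0007], 'conf': 0.72}
scene {'xyz': [0.601, 0.0308, 0.0664], 'conf': 0.67}
scene {'xyz': [0.6064, 0.0403, 0.0019], 'conf': 0.63}
scene {'xyz': [0.4233, -0.0554, 0.002], 'conf': 0.58}
top {'xyz': [0.4308, 0.1812, -0.0023], 'conf': 0.87}
top {'xyz': [0.4193, -0.0567, 0.0024], 'conf': 0.58}
top {'xyz': [0.4377, 0.046, 0.0003], 'conf': 0.53}
top 159 0.1878 0.0001 0.1069 0.045 0.598 0.0114
scene 92 0.1883 -0.0002 0.1071 0.052 0.5968 0.0122
```

View pics/t2.png

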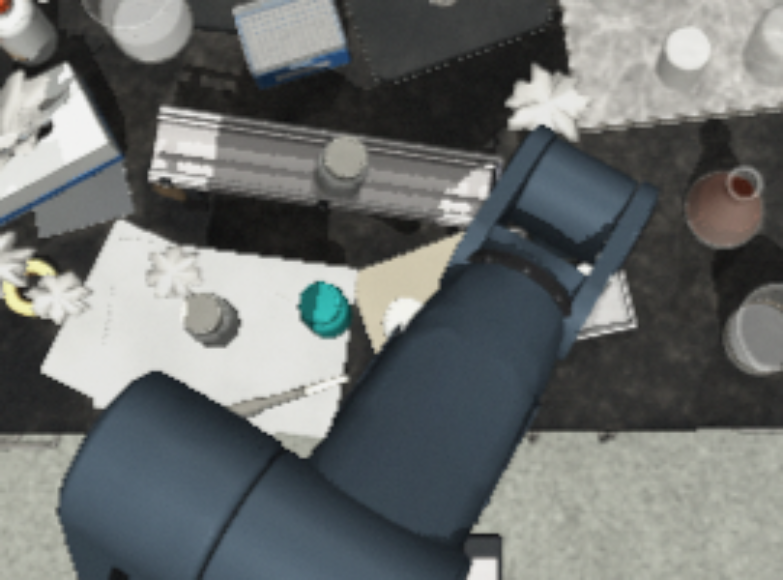

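>>> {"fn": "arm_command", "kwargs": {"deltas": [[[0.3,-0.15,0],0,1],[[0.5,-0.22,0],0,1],[[0.5,-0.22,0],0,1],[[0.5,-0.22,0],0,1],[[0.38,-0.14,0],0,1],[[0,0,0.3],0,1],[[0,0,0.5],0,1],[[0,0,0.1],0,1],[[0,0,0],0,1],[[0,0,0],0,1]]}}

```text
time: 16.75
tool_pos: [0.4223, -0.0532, 0.1509]
eef_rot: [[0.122, 0.993, 0.001], [0.993, -0.122, -0.0], [-0.0, 0.002, -1.0]]
force: [-1.0, -0.1, 0.5]
width: 0.999
finger_force: 0.0
```

```bash
python3 -c "
from h import *
s=st()
for c in('scene','top'):
  im,W=cloud(c)
  for x,y in((.43,.183),(.4215,-.053)):
    m=near(W,x,y,.04,.1,.115);print(c,m.sum(),(W[m].max(0)+W[m].min(0))/2 if m.any() else 0)
print(shift([.4215,-.053,.076]))"
```

```text
t 16.75 tcp [ 0.4223 -0.0532  0.1509] yaw_y -7.0 F [-0.9558 -0.0991  0.5472] w 0.999
scene 134 [0.432  0.1837 0.1075]
scene 112 [ 0.4218 -0.0558  0.1076]
top 159 [0.4299 0.1837 0.1076]
top 0 0
[ 0.0013 -0.0113  0.9974]
```

>>> {"fn": "arm_command", "kwargs": {"deltas": [[[-0.01,0,0.3],0,1],[[0,0,0.4],0,1],[[0,0,0.3],0,1],[[0,0,0],0,-1],[[0,0,0],0,-1],[[0,0,0],0,-1],[[0,0,0],0,-1],[[0,0,0],0,-1],[[0,0,0],0,-1],[[0,0,0],0,-1]]}}

```text
time: 18.1
tool_pos: [0.4224, -0.054, 0.0764]
eef_rot: [[0.122, 0.993, 0.002], [0.993, -0.122, -0.001], [-0.0, 0.002, -1.0]]
force: [-1.1, 0.1, 4.9]
width: 0.566
finger_force: 40.6
```

>>> {"fn": "arm_command", "kwargs": {"deltas": [[[0,0,-0.2],0,-1],[[0,0,-0.4],0,-1],[[0,0,-0.5],0,-1],[[0,0,-0.5],0,-1],[[0,0,-0.5],0,-1],[[0,0,-0.4],0,-1],[[0,0,-0.2],0,-1],[[0,0,0],0,-1],[[0,0,0],0,-1],[[0,0,0],0,-1]]}}

```text
time: 19.35
tool_pos: [0.4212, -0.0537, 0.2764]
eef_rot: [[0.122, 0.993, -0.002], [0.993, -0.122, 0.0], [0.0, -0.002, -1.0]]
force: [-0.3, 0.1, -2.6]
width: 0.561
finger_force: 41.6
```

```bash
python3 -c "
from h import *
s=st();print(s['finger_force'],shift([.6084,.1017,.165]),shift([.6084,.1017,.1557]))
im,W=cloud('scene')
p=s['tool_pos'];m=near(W,p[0],p[1],.05,.16,.28);q=W[m];print(m.sum(),q.min(0),q.max(0))"
```

```text
t 19.35 tcp [ 0.4212 -0.0537  0.2764] yaw_y -6.99 F [-0.2666  0.1155 -2.5551] w 0.561
41.57272323849611 [2.3598 2.2283 1.4818] [2.3598 2.2286 1.6058]
286 [ 0.3898 -0.0691  0.1978] [ 0.449  -0.0206  0.2799]
```

>>> {"fn": "arm_command", "kwargs": {"deltas": [[[0.2,0.18,0],0,-1],[[0.4,0.38,0],0,-1],[[0.42,0.4,0],0,-1],[[0.42,0.4,0],0,-1],[[0.42,0.4,0],0,-1],[[0.3,0.28,0],0,-1],[[0.2,0.19,0],0,-1],[[0,0,0.3],0,-1],[[0,0,0.3],0,-1],[[0,0,0.1],0,-1]]}}

```text
time: 20.65
tool_pos: [0.6084, 0.1015, 0.2229]
eef_rot: [[0.122, 0.993, -0.003], [0.993, -0.122, -0.0], [-0.001, -0.003, -1.0]]
force: [-0.1, 0.3, -1.3]
width: 0.562
finger_force: 41.6
```

```bash
python3 -c "
from h import *
s=st();print(s['finger_force'],shift([.6084,.1017,.1557]))
lane()
im,W=cloud('scene')
q=W-ST; s_,h,x=q@D,q@N,q@X
m=near(W,.608,.102,.04,.15,.21); p=W[m]; print(m.sum(),p.min(0),p.max(0))
cv2.imwrite('pics/s3.png',cv2.resize(im[150:290,180:330],None,fx=4,fy=4)[:,:,::-1])"
```

```text
t 20.65 tcp [0.6084 0.1015 0.2229] yaw_y -6.99 F [-0.0778  0.2978 -1.2523] w 0.562
41.60483905929141 [0.003  0.0021 0.8961]
scene 94 0.1873 -0.0006 0.1083 0.056 0.5965 0.0099
top 163 0.1877 -0.0001 0.1073 0.045 0.5973 0.0111
scene 46 0.2857 -0.0085 0.1062 0.05 0.6012 0.1087
189 [0.5733 0.0838 0.1512] [0.6329 0.1355 0.2099]
```

View pics/s3.png

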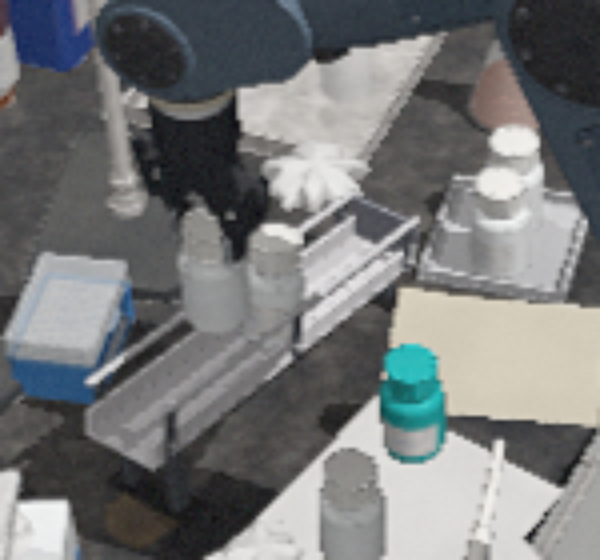

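>>> {"fn": "arm_command", "kwargs": {"deltas": [[[0,0,0.2],0,-1],[[0,0,0.25],0,-1],[[0,0,0.2],0,-1],[[0,0,0.1],0,-1],[[0,0,0.06],0,-1],[[0,0,0.03],0,-1],[[0,0,0.03],0,-1],[[0,0,0.02],0,-1],[[0,0,0],0,-1],[[0,0,0],0,-1]], "squeeze": 25}}

```text
time: 22.05
tool_pos: [0.6092, 0.1016, 0.1583]
eef_rot: [[0.122, 0.993, 0.0], [0.993, -0.122, 0.0], [0.0, 0.0, -1.0]]
force: [0.3, -0.0, -2.3]
width: 0.566
finger_force: 41.6
```

>>> {"fn": "arm_command", "kwargs": {"deltas": [[[0,0,0.02],0,-0.9],[[0,0,0.02],0,-0.9],[[0,0,0.01],0,-1],[[-0.03,0,0.01],0,-1],[[-0.03,0,0.01],0,-1],[[-0.03,0,0.01],0,-1],[[0,0,0],0,-1],[[0,0,0],0,-1],[[0,0,0],0,-1],[[0,0,0],0,-1]], "squeeze": 25}}

```text
time: 23.3
tool_pos: [0.6086, 0.0948, 0.1532]
eef_rot: [[0.122, 0.993, 0.001], [0.993, -0.122, -0.0], [0.0, 0.001, -1.0]]
force: [-1.9, -0.1, 5.9]
width: 0.569
finger_force: 43.1
```

>>> {"fn": "arm_command", "kwargs": {"deltas": [[[-0.03,0,0.01],0,-1],[[-0.03,0,0.01],0,-1],[[0,0,0],0,0.2],[[0,0,0],0,0.4],[[0,0,0],0,0.7],[[0,0,0],0,1],[[0,0,0],0,1],[[0,0,0],0,1],[[0,0,0],0,1],[[0,0,-0.2],0,1]]}}

```text
time: 24.55
tool_pos: [0.6072, 0.0903, 0.1653]
eef_rot: [[0.122, 0.993, -0.002], [0.993, -0.122, -0.0], [-0.0, -0.002, -1.0]]
force: [0.5, 0.1, 0.6]
width: 0.999
finger_force: 0.0
```

>>> {"fn": "arm_command", "kwargs": {"deltas": [[[0,0,-0.4],0,1],[[0,0,-0.5],0,1],[[0.1,-0.3,-0.2],0,1],[[0.2,-0.5,0],0,1],[[0.2,-0.5,0],0,1],[[0.2,-0.5,0],0,1],[[0.2,-0.4,0],0,1],[[0.2,-0.2,0],0,1],[[0,0,0],0,1],[[0,0,0],0,1]], "squeeze": 40}}

```text
time: 25.8
tool_pos: [0.4397, 0.1939, 0.2487]
eef_rot: [[0.122, 0.993, 0.001], [0.993, -0.122, 0.0], [0.0, 0.001, -1.0]]
force: [0.6, 0.2, -0.7]
width: 1.002
finger_force: 0.0
```

```bash
python3 -c "
from h import *
s=st()
lane()
for c in('scene','top'):
  im,W=cloud(c)
  for x,y in((.43,.183),):
    m=near(W,x,y,.08,.1,.115);print(c,m.sum(),(W[m].max(0)+W[m].min(0))/2 if m.any() else 0)
print(shift([.43,.183,.13]))"
```

```text
t 25.8 tcp [0.4397 0.1939 0.2487] yaw_y -6.99 F [ 0.6375  0.1947 -0.7085] w 1.002
top 153 0.1882 0.0012 0.1065 0.047 0.5984 0.0114
top 167 0.2618 -0.0008 0.1067 0.047 0.6054 0.0829
scene 85 0.2639 0.0007 0.1072 0.049 0.6074 0.0852
scene 133 [0.4299 0.1833 0.1073]
top 105 [0.4299 0.1763 0.1073]
[-0.1576 -0.1087  1.5755]
```

>>> {"fn": "arm_command", "kwargs": {"deltas": [[[-0.15,-0.1,0.3],0,1],[[0,0,0.5],0,1],[[0,0,0.5],0,1],[[0,0,0.5],0,1],[[0,0,0.35],0,1],[[0,0,0.15],0,1],[[0,0,0],0,-1],[[0,0,0],0,-1],[[0,0,0],0,-1],[[0,0,0],0,-1]]}}

```text
time: 27.25
tool_pos: [0.4312, 0.1841, 0.0771]
eef_rot: [[0.121, 0.993, 0.002], [0.993, -0.121, 0.001], [0.001, 0.002, -1.0]]
force: [0.2, -1.7, 6.9]
width: 0.562
finger_force: 40.5
```

>>> {"fn": "arm_command", "kwargs": {"deltas": [[[0,0,0],0,-1],[[0,0,0],0,-1],[[0,0,-0.2],0,-1],[[0,0,-0.4],0,-1],[[0,0,-0.5],0,-1],[[0,0,-0.5],0,-1],[[0,0,-0.5],0,-1],[[0,0,-0.4],0,-1],[[0,0,-0.2],0,-1],[[0,0,0],0,-1]]}}

```text
time: 28.5
tool_pos: [0.4304, 0.184, 0.2789]
eef_rot: [[0.122, 0.993, 0.001], [0.993, -0.122, 0.001], [0.001, 0.001, -1.0]]
force: [-0.1, -0.3, -2.9]
width: 0.559
finger_force: 42.2
```

```bash
python3 -c "
from h import *
s=st();print(s['finger_force'])
a=.367*np.cos(A10)-.030; t=ST+u*a; t[2]=.03+.367*np.sin(A10)+.078; print(t,shift(t)); lane()
for c in('scene','top'):
  for r in spot_point(c,'new_0'): print(c,r)"
```

```text
t 28.5 tcp [0.4304 0.184  0.2789] yaw_y -6.99 F [-0.0514 -0.278  -2.9002] w 0.559
42.15114704420557
[0.6174 0.175  0.1717] [0.1826 2.4876 1.4325]
top 160 0.1879 0.0002 0.1064 0.045 0.5982 0.0115
scene 100 0.2609 -0.0014 0.1074 0.054 0.6053 0.0826
top 168 0.262 -0.0001 0.107 0.047 0.6063 0.0834
scene {'xyz': [0.6091, 0.0975, 0.0771], 'conf': 0.95}
scene {'xyz': [0.4278, 0.1784, 0.2013], 'conf': 0.62}
top {'xyz': [0.6086, 0.1019, 0.077], 'conf': 0.57}
top {'xyz': [0.4299, 0.1818, 0.2053], 'conf': 0.39}
```

>>> {"fn": "arm_command", "kwargs": {"deltas": [[[0.04,0.3,0],0,-1],[[0.04,0.5,0],0,-1],[[0.04,0.55,0],0,-1],[[0.03,0.5,0],0,-1],[[0.02,0.4,0],0,-1],[[0.01,0.23,0],0,-1],[[0,0.01,0.3],0,-1],[[0,0,0.4],0,-1],[[0,0,0.2],0,-1],[[0,0,0],0,-1]]}}

```text
time: 29.95
tool_pos: [0.6169, 0.1746, 0.2094]
eef_rot: [[0.122, 0.993, -0.002], [0.993, -0.122, -0.0], [-0.001, -0.002, -1.0]]
force: [0.4, 0.1, -1.7]
width: 0.564
finger_force: 42.2
```

```bash
python3 -c "
from h import *
s=st();print(shift([0.6174,0.175,0.1717]))"
```

```text
t 29.95 tcp [0.6169 0.1746 0.2094] yaw_y -6.99 F [ 0.3817  0.0972 -1.735 ] w 0.564
[0.0071 0.0077 0.5033]
```

>>> {"fn": "arm_command", "kwargs": {"deltas": [[[0,0,0.2],0,-1],[[0,0,0.18],0,-1],[[0,0,0.1],0,-1],[[0,0,0.04],0,-1],[[0,0,0.02],0,-1],[[-0.03,0,0.01],0,-1],[[-0.03,0,0.01],0,-1],[[-0.03,0,0.01],0,-1],[[0,0,0],0,-1],[[0,0,0],0,-1]]}}

```text
time: 31.2
tool_pos: [0.6168, 0.1679, 0.1683]
eef_rot: [[0.122, 0.993, 0.001], [0.993, -0.122, 0.0], [0.0, 0.001, -1.0]]
force: [0.5, 1.1, 2.1]
width: 0.562
finger_force: 42.3
```

>>> {"fn": "arm_command", "kwargs": {"deltas": [[[-0.03,0,0.015],0,-1],[[-0.03,0,0.015],0,-1],[[0,0,0],0,0.2],[[0,0,0],0,0.4],[[0,0,0],0,0.7],[[0,0,0],0,1],[[0,0,0],0,1],[[0,0,0],0,1],[[0,0,0],0,1],[[0,0,-0.2],0,1]]}}

```text
time: 32.45
tool_pos: [0.6154, 0.1634, 0.1803]
eef_rot: [[0.122, 0.993, -0.002], [0.993, -0.122, -0.0], [-0.001, -0.002, -1.0]]
force: [-0.0, -0.2, 0.4]
width: 0.995
finger_force: 0.0
```

>>> {"fn": "arm_command", "kwargs": {"deltas": [[[0,0,-0.4],0,-1],[[0,0,-0.4],0,-1],[[0,0,-0.3],0,-1],[[0.3,0,0],0,-1],[[0.4,0,0],0,-1],[[0.4,0,0],0,-1],[[0.15,0,0],0,-1],[[0,0,0],0,-1],[[0,0,0],0,-1],[[0,0,0],0,-1]]}}

```text
time: 33.7
tool_pos: [0.6275, 0.2557, 0.2633]
eef_rot: [[0.123, 0.992, 0.0], [0.992, -0.123, -0.0], [-0.0, 0.0, -1.0]]
force: [-0.3, -1.0, -0.7]
width: 0.002
finger_force: 0.0
```

```bash
python3 -c "
from h import *
s=st()
lane()
im,W=cloud('scene')
cv2.imwrite('pics/s4.png',cv2.resize(im[150:290,180:330],None,fx=4,fy=4)[:,:,::-1])
for sv,hv in((.395,.05),(.195,.05)):
  t=ST+D*sv+N*hv; print(t,shift(t))"
```

```text
t 33.7 tcp [0.6275 0.2557 0.2633] yaw_y -7.04 F [-0.2937 -1.0447 -0.678 ] w 0.002
top 164 0.1879 0.0005 0.1067 0.045 0.5985 0.0113
scene 92 0.1882 0.0016 0.1083 0.051 0.598 0.0112
top 171 0.262 -0.0011 0.1067 0.047 0.6055 0.0839
scene 222 0.2955 -0.0002 0.1074 0.118 0.6091 0.1165
top 169 0.3291 -0.0009 0.1063 0.048 0.6134 0.1494
[0.6233 0.2235 0.1478] [-0.4376 -0.0018  1.5399]
[0.5993 0.028  0.1131] [-3.0638 -0.0007  2.0028]
```

View pics/s4.png

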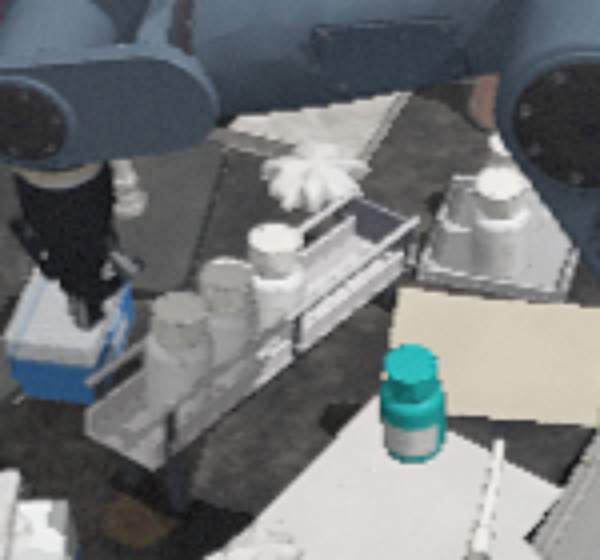

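>>> {"fn": "arm_command", "kwargs": {"deltas": [[[-0.2,0,0],0,-1],[[-0.2,0,0.1],0,-1],[[-0.09,0,0.3],0,-1],[[0,0,0.4],0,-1],[[0,0,0.4],0,-1],[[0,0,0.3],0,-1],[[0,0,0.14],0,-1],[[0,0,0],0,-1],[[0,0,0],0,-1],[[0,0,0],0,-1]]}}

```text
time: 35.1
tool_pos: [0.6233, 0.2201, 0.1411]
eef_rot: [[0.122, 0.993, 0.001], [0.993, -0.122, 0.0], [0.001, 0.001, -1.0]]
force: [-0.7, -0.4, 0.2]
width: -0.002
finger_force: 0.0
```

```bash
python3 -c "
from h import *
s=st(); print(shift([.6228,.2192,.140]))
lane()"
```

```text
t 35.1 tcp [0.6233 0.2201 0.1411] yaw_y -6.99 F [-0.7445 -0.4185  0.2432] w -0.002
[-0.0129 -0.0048  0.0148]
top 160 0.1878 -0.0001 0.1067 0.045 0.5972 0.0112
scene 96 0.1886 0.0008 0.1085 0.049 0.5978 0.0119
scene 98 0.2611 0.0001 0.1077 0.052 0.6063 0.083
top 162 0.2619 -0.0003 0.1068 0.047 0.6062 0.0834
scene 100 0.3283 -0.0019 0.1084 0.054 0.612 0.1484
top 162 0.329 -0.0011 0.1064 0.046 0.6131 0.1494
```

>>> {"fn": "arm_command", "kwargs": {"deltas": [[[-0.08,0,0.014],0,-1],[[-0.08,0,0.014],0,-1],[[-0.08,0,0.014],0,-1],[[-0.08,0,0.014],0,-1],[[-0.08,0,0.014],0,-1],[[-0.08,0,0.014],0,-1],[[-0.08,0,0.014],0,-1],[[-0.08,0,0.014],0,-1],[[-0.08,0,0.014],0,-1],[[-0.08,0,0.014],0,-1]]}}

```text
time: 36.45
tool_pos: [0.6156, 0.1602, 0.1296]
eef_rot: [[0.122, 0.993, -0.0], [0.993, -0.122, 0.0], [0.0, -0.0, -1.0]]
force: [0.5, 2.9, 0.5]
width: 0.002
finger_force: 1.5
```

```bash
python3 -c "
from h import *
s=st(); lane()"
```

```text
t 36.45 tcp [0.6156 0.1602 0.1296] yaw_y -6.99 F [0.4762 2.8812 0.5322] w 0.002
top 161 0.1728 0.0005 0.1062 0.047 0.5959 -0.0033
scene 236 0.2226 -0.0001 0.108 0.156 0.5994 0.0456
top 166 0.2314 -0.0006 0.1065 0.046 0.6014 0.0535
top 128 0.2861 -0.0013 0.1067 0.036 0.6089 0.1064
```

>>> {"fn": "arm_command", "kwargs": {"deltas": [[[-0.085,0,0.015],0,-1],[[-0.085,0,0.015],0,-1],[[-0.085,0,0.015],0,-1],[[-0.085,0,0.015],0,-1],[[-0.085,0,0.015],0,-1],[[-0.085,0,0.015],0,-1],[[-0.085,0,0.015],0,-1],[[-0.085,0,0.015],0,-1],[[-0.085,0,0.015],0,-1],[[-0.085,0,0.015],0,-1]]}}

```text
time: 37.8
tool_pos: [0.6078, 0.0968, 0.1183]
eef_rot: [[0.122, 0.993, -0.0], [0.993, -0.122, 0.0], [0.0, -0.0, -1.0]]
force: [0.6, 3.5, 0.6]
width: 0.004
finger_force: 1.7
```

```bash
python3 -c "
from h import *
s=st(); lane()"
```

```text
t 37.8 tcp [0.6078 0.0968 0.1183] yaw_y -6.99 F [0.6271 3.4783 0.5502] w 0.004
top 157 0.1077 0.002 0.1063 0.046 0.5895 -0.0672
scene 218 0.1555 0.0019 0.1084 0.157 0.5933 -0.0201
top 163 0.1667 -0.0009 0.1068 0.048 0.5938 -0.0089
top 116 0.2187 -0.0015 0.1069 0.032 0.6005 0.0407
scene 38 0.2758 0.0084 0.107 0.04 0.616 0.0973
```

>>> {"fn": "arm_command", "kwargs": {"deltas": [[[-0.085,0,0.015],0,-1],[[-0.085,0,0.015],0,-1],[[-0.085,0,0.015],0,-1],[[-0.085,0,0.015],0,-1],[[-0.085,0,0.015],0,-1],[[-0.085,0,0.015],0,-1],[[-0.085,0,0.015],0,-1],[[-0.085,0,0.015],0,-1],[[-0.085,0,0.015],0,-1],[[-0.065,0,0.012],0,-1]]}}

```text
time: 39.15
tool_pos: [0.6003, 0.035, 0.1073]
eef_rot: [[0.122, 0.993, 0.0], [0.993, -0.122, -0.0], [-0.0, 0.0, -1.0]]
force: [0.2, 3.7, 0.5]
width: -0.001
finger_force: 1.8
```

>>> {"fn": "arm_command", "kwargs": {"deltas": [[[-0.025,0,0.004],0,-1],[[-0.025,0,0.004],0,-1],[[-0.025,0,0.004],0,-1],[[-0.02,0,0.004],0,-1],[[-0.01,0,0.002],0,-1],[[-0.01,0,0.002],0,-1],[[0,0,0],0,-1],[[0,0,0],0,-1],[[0,0,0],0,-1],[[0,0,0],0,-1]]}}

```text
time: 40.4
tool_pos: [0.5992, 0.0268, 0.1059]
eef_rot: [[0.122, 0.993, -0.0], [0.993, -0.122, -0.0], [-0.0, -0.0, -1.0]]
force: [1.1, 2.1, -0.4]
width: -0.003
finger_force: 1.2
```

```bash
python3 -c "
from h import *
s=st(); lane()"
```

```text
t 40.4 tcp [0.5992 0.0268 0.1059] yaw_y -6.99 F [ 1.0951  2.0986 -0.3781] w -0.003
top 155 0.0371 0.0028 0.1063 0.045 0.5824 -0.1368
scene 195 0.0852 0.002 0.1079 0.151 0.5855 -0.0901
top 155 0.095 -0.0015 0.1069 0.047 0.5849 -0.0803
top 96 0.1457 -0.0009 0.107 0.027 0.5923 -0.0295
scene 28 0.2078 0.0081 0.1081 0.03 0.608 0.0318
```

>>> {"fn": "arm_command", "kwargs": {"deltas": [[[-0.012,0,0.002],0,-1],[[-0.012,0,0.002],0,-1],[[-0.012,0,0.002],0,-1],[[-0.012,0,0.002],0,-1],[[-0.01,0,0.002],0,-1],[[-0.01,0,0.002],0,-1],[[0,0,0],0,-1],[[0,0,0],0,-1],[[0,0,0],0,-1],[[0,0,0],0,-1]]}}

```text
time: 41.75
tool_pos: [0.5988, 0.0227, 0.1052]
eef_rot: [[0.122, 0.993, 0.001], [0.993, -0.122, 0.001], [0.001, 0.0, -1.0]]
force: [1.9, 9.9, 2.8]
width: -0.001
finger_force: 5.1
```

>>> {"fn": "arm_command", "kwargs": {"deltas": [[[-0.007,0,0.001],0,-1],[[-0.007,0,0.001],0,-1],[[0,0,0],0,-1],[[0,0,0],0,-1],[[0,0,0],0,-1],[[0,0,0],0,-1],[[0,0,0],0,-1],[[0,0,0],0,-1],[[0,0,0],0,-1],[[0,0,0],0,-1]]}}

```text
time: 43.0
tool_pos: [0.599, 0.0225, 0.1054]
eef_rot: [[0.122, 0.993, 0.001], [0.993, -0.122, 0.002], [0.003, 0.001, -1.0]]
force: [0.7, 15.7, 4.2]
width: -0.002
finger_force: 7.7
```

```bash
python3 -c "
from h import *
s=st(); lane()"
```

```text
t 43.0 tcp [0.599  0.0225 0.1054] yaw_y -6.99 F [ 0.6986 15.7425  4.1959] w -0.002
top 158 0.0336 0.0035 0.1064 0.045 0.5824 -0.1401
scene 194 0.0808 0.0015 0.108 0.156 0.5846 -0.0937
top 155 0.0909 -0.001 0.1068 0.047 0.5851 -0.0837
top 93 0.1415 -0.0015 0.1073 0.025 0.5908 -0.0327
scene 28 0.2108 0.0077 0.106 0.014 0.608 0.0333
```

>>> {"fn": "arm_command", "kwargs": {"deltas": [[[0.01,0,0],0,-1],[[0.02,0,0],0,-1],[[0.05,0,0],0,-1],[[0.15,0,-0.03],0,-1],[[0.3,0,-0.1],0,-1],[[0.2,0,-0.3],0,-1],[[0,0,-0.5],0,-1],[[0,0,-0.5],0,-1],[[0.2,-0.5,-0.2],0,-1],[[0.4,-0.5,0],0,-1]]}}

```text
time: 44.35
tool_pos: [0.5358, 0.1302, 0.2289]
eef_rot: [[0.123, 0.992, 0.003], [0.992, -0.123, 0.0], [0.001, 0.003, -1.0]]
force: [0.1, 0.1, -0.4]
width: 0.001
finger_force: 0.0
```

>>> {"fn": "arm_command", "kwargs": {"deltas": [[[0.5,-0.5,0],0,-1],[[0.5,-0.5,0],0,-1],[[0.5,-0.3,0],0,-1],[[0.3,0,0],0,-1],[[0,0,0],0,-1],[[0,0,0],0,-1],[[0,0,0],0,-1],[[0,0,0],0,-1],[[0,0,0],0,-1],[[0,0,0],0,-1]]}}

```text
time: 45.6
tool_pos: [0.4559, 0.2746, 0.2271]
eef_rot: [[0.122, 0.993, -0.0], [0.993, -0.122, -0.0], [-0.0, -0.0, -1.0]]
force: [-0.2, -0.4, 0.6]
width: 0.003
finger_force: 0.0
```

```bash
python3 -c "
from h import *
s=st(); lane()
o=[]
for c in('top','scene'):
  im,W=cloud(c)
  o.append(cv2.resize(im[130:290,180:380] if c=='top' else im[130:290,170:370],(400,320)))
  for x,y in((.488,-.276),(.474,-.208),(.44,.046)):
    m=near(W,x,y,.035,.1,.125);print(c,m.sum(),(W[m].max(0)+W[m].min(0))/2 if m.any() else 0)
cv2.imwrite('pics/f.png',np.hstack(o)[:,:,::-1])
for c in('scene','top'):
  for l in('new_0','flask','beaker_empty','tape'):
    for r in spot_point(c,l): print(c,l,np.round(r['xyz'],3),r['conf'])"
```

```text
t 45.6 tcp [0.4559 0.2746 0.2271] yaw_y -7.0 F [-0.2227 -0.3908  0.6148] w 0.003
top 154 0.0331 0.0026 0.107 0.047 0.5816 -0.1402
top 156 0.0915 0.0029 0.1064 0.047 0.5886 -0.0837
top 159 0.1519 0.0019 0.1063 0.047 0.595 -0.0245
top 165 [ 0.4879 -0.2738  0.1106]
top 167 [ 0.4723 -0.2095  0.1106]
top 163 [0.4404 0.0456 0.1094]
scene 16 [ 0.4766 -0.2627  0.1083]
scene 110 [ 0.4719 -0.2128  0.1112]
scene 120 [0.4413 0.043  0.1087]
scene new_0 [ 0.442  0.04  -0.002] 0.89
scene new_0 [ 0.596 -0.068  0.045] 0.63
scene new_0 [ 0.599 -0.01   0.055] 0.46
scene beaker_empty [ 0.405 -0.482  0.001] 0.52
scene tape [0.481 0.409 0.004] 0.5
scene tape [0.604 0.042 0.002] 0.23
top new_0 [ 0.598 -0.008  0.057] 0.85
top new_0 [ 0.59  -0.069  0.048] 0.78
top new_0 [0.441 0.046 0.002] 0.67
top new_0 [ 0.602  0.041 -0.006] 0.34
top flask [ 0.572 -0.443  0.005] 0.94
top beaker_empty [ 0.4   -0.48  -0.001] 0.74
top tape [ 0.605  0.042 -0.007] 0.68
```

View pics/f.png

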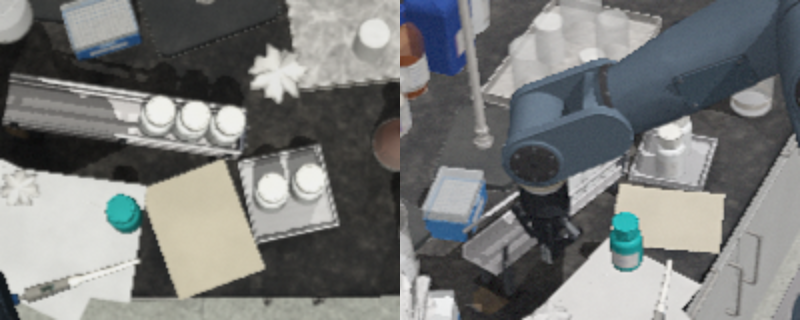

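```bash
python3 -c "
from plant import *
print(job_done())"
```

```text
the job is handed in; nothing more can be done
None
```

The job is handed in: the two oldest bottles stand upright in the steel tray. The remaining old bottle rests against the stop with both new bottles (only two were present) touching in a row behind it, and the bystanders I could still see were where they started.

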